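# Find the shaft flat, fit and hold the set-screw collar

### The arm

A 6-joint arm with a two-finger parallel gripper is mounted at the origin on the work surface; the furniture and walls round the work are solid. World frame = base frame: x ahead of the robot, y to its left, z up, the work surface at z = 0. Lengths are in m, angles in rad, forces in N, time in s.
With the tool pointing down it reaches from about 0.325 to 0.9 m from the base axis. Payload 3.5 kg.
Tool frame: the origin (TCP) lies between the finger pads; the fingertips stand 11 mm ahead of it and the grasp point (between the pads) lies 8 mm behind it; z points along the fingers, x is the direction in which the jaws open and shut, and the axes are right-handed (so a half turn about z gives the same grasp; the last joint's range is limited). The gripper opens to 85 mm and grips with 20 to 120 N. Pads are 22 mm wide; open, the fingers measure 114 mm over their backs; the gripper's body (76 mm by 85 mm) begins 54 mm behind the grasp point. The pads swing forward as they close: fully open they stand 13 mm farther back than shut.
Start: joints at [-1.242, 0.276, -0.026, 1.268, 0, 1.467], TCP at [0.262, -0.568, 0.242] pointing down, gripper open.
Joint ranges: [-3.12, 3.12], [-0.85, 1.88], [-1.08, 1.24], [-1.95, 2.15], [-1.57, 1.53], [-3.14, 3.14]. Speed limits (rad/s): [2.57, 2.57, 3.14, 3.14, 3.14, 3.14].

### API

Orientations are given as a 3x3 rotation matrix whose columns are the frame's x, y, z axes.
In Python, from bench import monitor, capture, camera_params, job_done gives the robot as it stands. The module is installed in compiled form; this text tells all that it offers.
- The arm moves only by the shell command python3 -m pendant 'ROWS' [FORCE]. ROWS is JSON, a list of rows, each a list of 3 entries, a list of its own where there are three numbers: the opening, from 0 (shut) to 1 (fully open), then the shift along the tool's x, y, z in mm, then the turn, a rotation vector about the tool's x, y, z in rad. In form: [[jaw, [tx, ty, tz], [rx, ry, rz]], ...]. A call has 1 to 10 rows; each row is the pose to reach, as a shift and turn from the pose commanded when the call began, along the tool's axes at that moment; what a row does not reach only later rows make up. A row lasts 1/8 s, in which the tool goes at most 62.5 mm and 10.7 degrees, less where a joint would pass 70% of its speed; a pose out of reach is approached as far as the arm can. A call with a gripper value outside its range is refused whole. The fingers move at their own pace and stop on an object; FORCE is the grip in N (left out, the last holds). Time passes only in rows, so rows that repeat a pose let the fingers close. It gives the time, the measured TCP pose, the force and the opening at its end, in the units of the state.
- monitor.sense(): the state, without advancing time (a new reading comes with each control period).
- capture(name): name is "side" or "top" or "wrist"; returns the picture (480x640x3 uint8, red, green, blue); there is no depth.
- camera_params(name): a dict with "fov_y" (degrees; the focal length in pixels is half the picture's height over the tangent of half this angle, whatever the lens; pixels are square), "cx", "cy" (the principal point, pixels), "k1" (the pictures are not rectified: a ray, as slopes to the right and down, at radius r is drawn at 1 + k1 r^2 times it, then the intrinsics apply), "extrinsics" (4x4, takes a point from camera to world coordinates). Camera axes: x right, y down, z forward; pixel columns grow to the right and rows downward; lengths in m; the calibration is good to about 2 mm. A picture is of the moment at which its call begins: read the wrist's pose just before it. camera_params takes no time and is no camera call; for the wrist camera it gives the pose at the moment of the call.
- job_done(): hands the job in, once; it reports no verdict.
The state is a dict: "time": time; "joint_pos": joint angles; "qvel": joint speeds; "tau": joint torques, N m; "ee_pos": TCP position; "tcp_rot": TCP orientation; "contact_force": force on the tool from outside, world axes, zero at the start; "ft_torque": the same for the moment, N m; "grip_width": finger opening in m.
Only numpy, scipy, OpenCV 4.12 (cv2) and the standard library are available. Lean on these libraries where they do the work, as an engineer would, in place of code of your own. Each camera call takes 0.05 s, during which the arm holds its last target.

### The job

First close the fingers on the upright shaft so that one finger lies on its blue flat, and turn the shaft until the flat faces the red pointer on the bearing block. Then let go, put the loose set-screw collar over the shaft with its brass set screw on the flat side, and push it down against the spring-loaded brass washer to the stop. Finish while still holding the collar pressed down there, with the screw and the flat facing the pointer; leave the hex key, the spanner and the grease pot alone.

Things in the scene. Friction and masses are not known exactly. Their poses are not given: they have to be found in the camera images.
- shaft_axis (a point): Fixed point on the axis of the grey bearing block's upright shaft, at the height of the shaft's top (106 mm above the bench, which is z = 0). The block is screwed down: base 100 x 100 x 14 mm, round housing 72-84 mm across up to 44 mm. Axes are the block's: z up; its -x points to the red pointer on the front of the housing's top.
- shaft (a joint): Angle of the steel shaft about its vertical axis, rad; 0 = the flat faces the red pointer (the block's -x), positive = turned counter-clockwise seen from above; starts well on the positive side; can turn to 1.6 either way; stiff to about 0.05 N m and stays where it is left. The shaft is 24 mm across with one flat 8 mm from the axis, all along its length (20 mm thick across the flat); it stands 50 mm out above the washer, top 4 mm tapered.
- flat_mid (a point): Point in the middle of the shaft's blue flat side (18 mm wide), on its surface, 81 mm above the bench, 8 mm from the axis; its own -x is the direction in which the flat faces (it turns with the shaft).
- spring_washer (a joint): How far the brass thrust washer (46 mm across, round the foot of the shaft, top face 56 mm above the bench when free) is pressed down: 0 free, 0.006 m = on its stop. The spring takes 4 N to start and about 11 N on the stop, and pushes it back up.
- collar_center (a point): Centre (15 mm above its underside, on its axis) of the loose dark steel collar lying flat on the bench: 44 mm outside, 30 mm high, about 0.22 kg, bore 26.4 mm right through. Its brass set screw sticks 8 mm out of the side along the collar's own -x, 15 mm up; inside, the screw's 10 mm wide tip stands into the bore to 9.3 mm from the axis, so the collar passes over the shaft only with the screw over the flat (to about 0.2 rad). z up.
- hex_key: Black hex key, 50 x 165 x 8 mm, lying on the bench; leave alone. Origin: centre of its underside.
- spanner: Steel spanner, 28 x 160 x 8 mm, lying on the bench; leave alone. Origin: centre of its underside.
- grease_pot: Pot with green lid, 63 mm across, 54 mm high; leave alone. Origin: centre of its underside.
Things that resemble listed ones, but are neither listed nor needed, are in the scene too. Of the things that look like the part that bears collar_center, the smallest one is meant.

How it is judged:
By the outcome, as a careful person would: the job done as asked, in the order asked, and still so for the second after the job is handed in, while the arm keeps its last pose, push and grip.
It also fails if it takes over 58 s, if anything falls off the work surface, if the arm or the gripper's body presses on something with over 40 N, if the wrist force passes 120 N, or if a joint passes its speed limit or range.

## Working session

There is one attempt and no reset: what is moved stays moved. The work goes in short steps, Python scripts to look and compute and a shell command to move; the robot and the scene stay as the last step left them, time stands still between calls to the robot, and variables do not carry over. Pictures are saved under pics/ and viewed, and the job is handed in when it is done.

```bash
mkdir -p pics; python3 - <<'E'
from bench import monitor, capture, camera_params
import cv2,numpy as np
s=monitor.sense(); print(s['time'],s['ee_pos'],np.round(s['tcp_rot'],3).tolist(),s['grip_width'])
for n in ['top','side','wrist']:
    p=camera_params(n); print(n,p['fov_y'],p['cx'],p['cy'],p['k1'],np.round(p['extrinsics'],4).tolist())
    cv2.imwrite(f'pics/{n}0.png',capture(n)[:,:,::-1])
E
```

```text
0.0 [ 0.26131393 -0.5669231   0.24115977] [[0.419, -0.908, -0.001], [-0.908, -0.419, 0.002], [-0.002, -0.0, -1.0]] 0.0853314001503799
top 55.38671012167504 318.71083599734067 240.89889559217278 0.0394725641270296 [[0.0008, -0.9968, 0.0805, 0.4051], [-0.9998, -0.0022, -0.0173, -0.0209], [0.0174, -0.0805, -0.9966, 1.0603], [0.0, 0.0, 0.0, 1.0]]
side 48.67049167185786 315.65242187245724 241.0132145810367 -0.13535736939866713 [[-0.9655, -0.0949, 0.2426, 0.1738], [-0.2602, 0.3936, -0.8817, 1.1729], [-0.0118, -0.9144, -0.4047, 0.655], [0.0, 0.0, 0.0, 1.0]]
wrist 67.11185171535996 316.7960435209297 240.74773600435356 -0.06777403571163035 [[0.4186, -0.8758, -0.2404, 0.3216], [-0.9082, -0.4041, -0.1092, -0.5398], [-0.0015, 0.2641, -0.9645, 0.3719], [0.0, 0.0, 0.0, 1.0]]
```

View pics/top0.png

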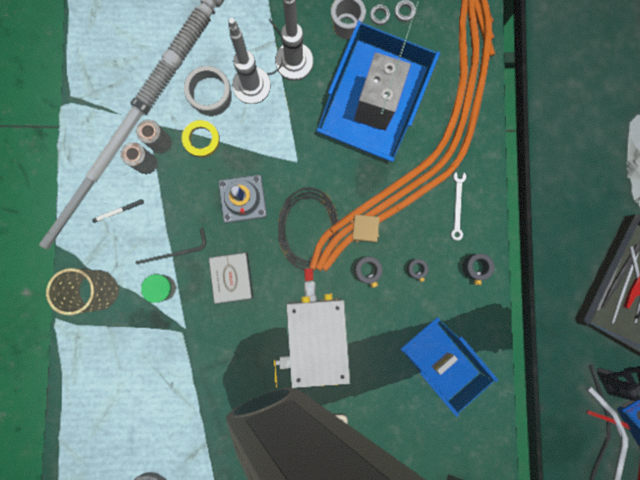

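View pics/side0.png

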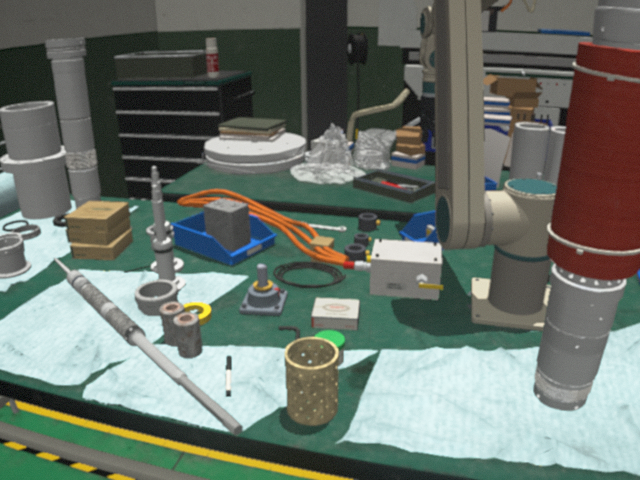

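View pics/wrist0.png

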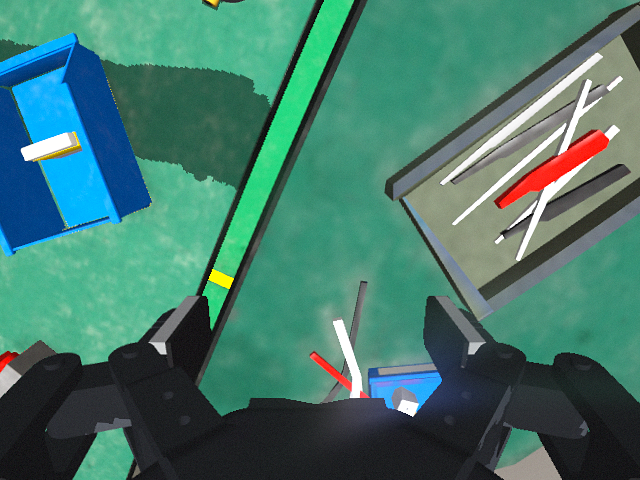

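The top view shows the bearing block at about (243,198). Three collars are at (368,270), (417,269) and (479,267), and the middle one is the smallest. I'll zoom in and write a measuring helper.

```bash
cat > h.py <<'E'
import numpy as np,cv2
from bench import monitor,capture,camera_params
def K(p):
    f=240/np.tan(np.radians(p['fov_y'])/2)
    return np.array([[f,0,p['cx']],[0,f,p['cy']],[0,0,1.]])
def ray(p,uv):
    k=K(p); d=np.array([(uv[0]-p['cx'])/k[0,0],(uv[1]-p['cy'])/k[1,1]]); x=d.copy()
    for _ in range(30): x=d/(1+p['k1']*(x@x))
    E=np.array(p['extrinsics']); return E[:3,3],E[:3,:3]@np.array([x[0],x[1],1.])
def onz(p,uv,z):
    o,d=ray(p,uv); return o+d*(z-o[2])/d[2]
def proj(p,P):
    E=np.array(p['extrinsics']); c=E[:3,:3].T@(np.array(P)-E[:3,3]); x=c[:2]/c[2]; x=x*(1+p['k1']*(x@x)); k=K(p)
    return np.array([k[0,0]*x[0]+p['cx'],k[0,0]*x[1]+p['cy']])
E
python3 - <<'E'
from h import *
im=cv2.imread('pics/top0.png'); p=camera_params('top')
a=cv2.resize(im[165:235,205:285],None,fx=7,fy=7,interpolation=cv2.INTER_CUBIC)
b=cv2.resize(im[240:300,340:500],None,fx=5,fy=5,interpolation=cv2.INTER_CUBIC)
cv2.imwrite('pics/topA.png',a);cv2.imwrite('pics/topB.png',b)
s=cv2.imread('pics/side0.png')
cv2.imwrite('pics/sideA.png',cv2.resize(s[255:325,225:305],None,fx=7,fy=7,interpolation=cv2.INTER_CUBIC))
print(onz(p,(243,198),.05),onz(p,(417,269),.03))
E
```

```text
[0.58208413 0.13008487 0.05      ] [ 0.42529116 -0.26034765  0.03      ]
```

View pics/topA.png

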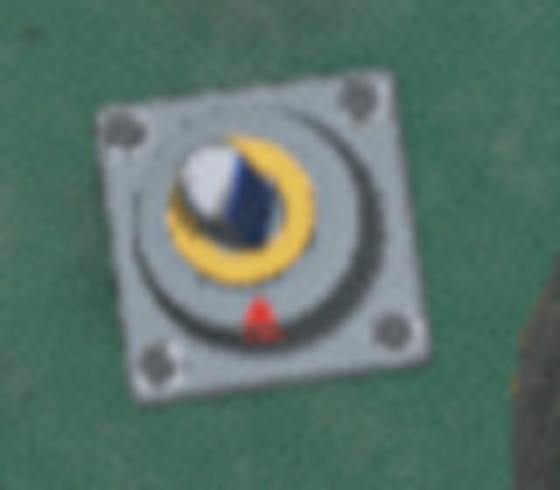

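View pics/topB.png

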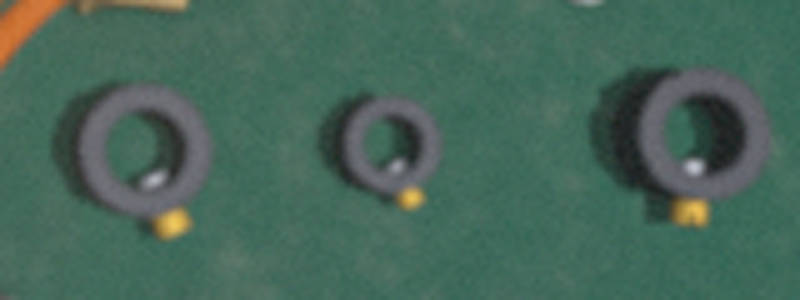

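View pics/sideA.png

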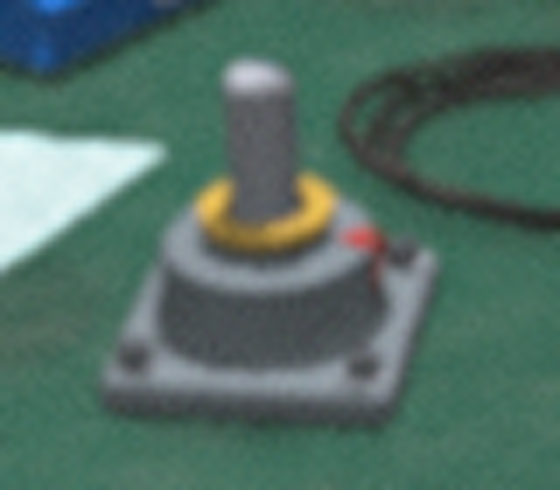

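```bash
python3 - <<'E'
from h import *
im=cv2.imread('pics/top0.png'); p=camera_params('top')
c=[np.array(q)/7+np.array([205,165])-.5 for q in [(100,110),(390,70),(430,357),(137,402)]]
C=np.array([onz(p,q,.014) for q in c]); print(C.round(4)); print('center',C.mean(0), 'sides',np.linalg.norm(C-np.roll(C,1,0),axis=1))
v=(C[0]-C[3])+(C[1]-C[2]); print('block x yaw',np.arctan2(v[1],v[0]))
hsv=cv2.cvtColor(im,cv2.COLOR_BGR2HSV)
# brass screws & washer
m=cv2.inRange(hsv,(15,110,110),(32,255,255))
n,l,st,ce=cv2.connectedComponentsWithStats(m)
for i in range(1,n):
    if st[i,4]>8: print(ce[i],st[i])
m=cv2.inRange(hsv,(0,150,100),(8,255,255)); n,l,st,ce=cv2.connectedComponentsWithStats(m)
for i in range(1,n):
    if 4<st[i,4]: print('red',ce[i],st[i,4],onz(p,ce[i],.044))
# collar ring top approx from crop: center (391,145), bore
for q in [(391,146),]:
    uv=np.array(q)/5+np.array([340,240])-.5; P=onz(p,uv,.03); print('collar',uv,P)
uv=np.array((410,198))/5+np.array([340,240])-.5; S=onz(p,uv,.015); print('screw',S, S-P, np.arctan2(-(S-P)[1],-(S-P)[0]), np.linalg.norm((S-P)[:2]))
uv=np.array((212,160))/7+np.array([205,165])-.5; print('shaft top',onz(p,uv,.106))
E
```

```text
[[0.6295 0.1915 0.014 ]
 [0.6435 0.0965 0.014 ]
 [0.548  0.0824 0.014 ]
 [0.5328 0.1779 0.014 ]]
center [0.58844746 0.13708499 0.014     ] sides [0.09770871 0.09605796 0.09656679 0.09664845]
block x yaw 0.14311794898709987
[199.81938326 138.31571219] [182 120  37  37 681]
[240.91156463 196.57823129] [229 185  21  21 147]
[421.76923077 279.23076923] [420 278   5   4  13]
[477.67857143 282.        ] [475 280   6   5  28]
[373.92592593 284.14814815] [371 282   7   5  27]
[327.82 296.56] [324 293   9   7  50]
[305.34782609 299.30434783] [301 297   9   6  46]
[275.10869565 374.34782609] [274 360   3  28  46]
red [241.8 209.6] 5 [0.55695367 0.13330723 0.044     ]
red [308.5505618  273.68539326] 89 [ 0.41427509 -0.01605142  0.044     ]
red [633.75294118 292.71764706] 170 [ 0.37457576 -0.73044093  0.044     ]
red [601.55696203 416.56962025] 79 [ 0.11073853 -0.64521497  0.044     ]
red [624.5   424.875] 16 [ 0.0942885  -0.69224794  0.044     ]
collar [417.7 268.7] [ 0.42596936 -0.2619376   0.03      ]
screw [ 0.40260425 -0.27369688  0.015     ] [-0.02336511 -0.01175929 -0.015     ] 0.46627137672454466 0.026157392250108057
shaft top [0.59479599 0.13919414 0.106     ]
```

```bash
python3 -m pendant '[[1,[-50,-59,0],[0,0,-0.18]],[1,[-90,-106,0],[0,0,-0.36]],[1,[-130,-153,0],[0,0,-0.54]],[1,[-170,-200,0],[0,0,-0.72]],[1,[-210,-248,0],[0,0,-0.9]],[1,[-250,-295,0],[0,0,-1.08]],[1,[-290,-342,0],[0,0,-1.26]],[1,[-330,-389,0],[0,0,-1.44]],[1,[-370,-436,0],[0,0,-1.62]],[1,[-405,-478,0],[0,0,-1.8]]]'
```

```text
time: 1.4
ee_pos: [0.5259, 0.0009, 0.2422]
tcp_rot: [[0.786, 0.619, 0.0], [0.619, -0.786, -0.0], [0.0, 0.0, -1.0]]
contact_force: [1.0, -1.0, 0.3]
grip_width: 0.0858
```

```bash
python3 -m pendant '[[1,[45,-23,0],[0,0,-0.18]],[1,[90,-46,0],[0,0,-0.36]],[1,[133,-68,0],[0,0,-0.54]],[1,[133,-68,0],[0,0,-0.61]],[1,[133,-68,0],[0,0,-0.61]]]'
python3 - <<'E'
from h import *
p=camera_params('wrist'); im=capture('wrist'); cv2.imwrite('pics/w1.png',im[:,:,::-1])
t=camera_params('top'); cv2.imwrite('pics/t1.png',capture('top')[:,:,::-1])
np.save('w1.npy',p,allow_pickle=True); print(monitor.sense()['ee_pos'])
E
```

```text
time: 2.02
ee_pos: [0.5885, 0.1348, 0.2417]
tcp_rot: [[0.295, 0.955, -0.001], [0.955, -0.295, -0.0], [-0.001, -0.001, -1.0]]
contact_force: [-0.4, -0.2, -0.3]
grip_width: 0.0856
[0.58843172 0.13391697 0.24199764]
```

View pics/w1.png

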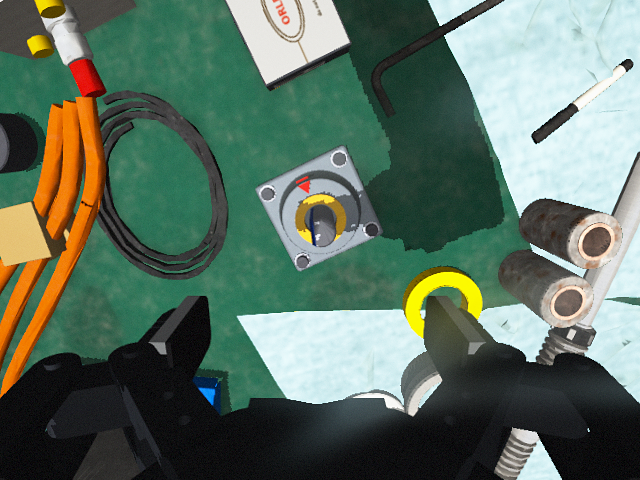

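The wrist view shows the block at about (318,208), the red pointer at (304,185) and the blue flat on the left of the shaft at about (316,222). Zooming in to measure.

```bash
python3 - <<'E'
from h import *
im=cv2.imread('pics/w1.png')
cv2.imwrite('pics/w1A.png',cv2.resize(im[140:280,245:395],None,fx=5,fy=4.2857*5/4.2857,interpolation=cv2.INTER_CUBIC)[:600])
cv2.imwrite('pics/w1B.png',cv2.resize(im[185:255,285:355],None,fx=8,fy=8,interpolation=cv2.INTER_CUBIC))
E
```

```text
(no output)
```

View pics/w1A.png

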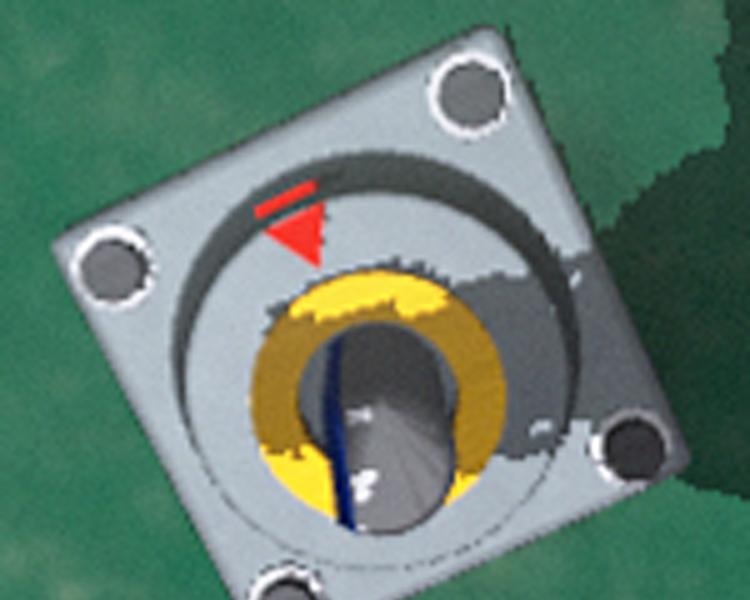

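View pics/w1B.png

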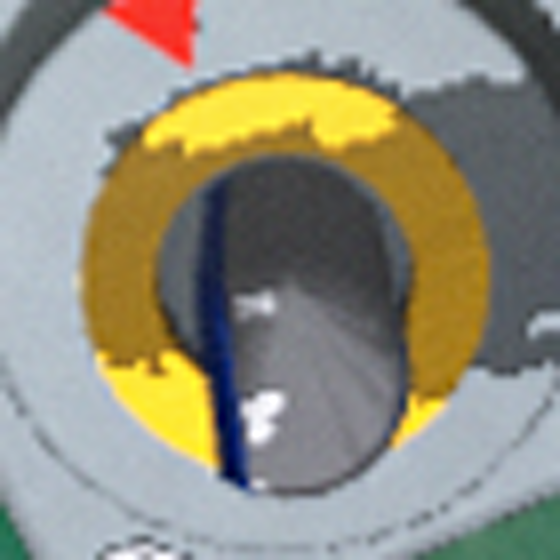

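```bash
python3 - <<'E'
from h import *
im=cv2.imread('pics/w1.png'); p=np.load('w1.npy',allow_pickle=True).item()
A=lambda q:np.array(q)/5+np.array([245,140])-.5
def line(a,b): return np.cross([*A(a),1],[*A(b),1])
T=line((60,236),(480,30));R=line((505,50),(683,445));L=line((60,255),(230,585));B=line((390,598),(670,480))
cs=[]
for a,b in [(T,L),(T,R),(R,B),(B,L)]:
    x=np.cross(a,b); cs.append(onz(p,x[:2]/x[2],.013))
C=np.array(cs);print(C.round(4),C.mean(0),np.linalg.norm(C-np.roll(C,1,0),axis=1))
for i in range(4):
    v=C[(i+1)%4]-C[i]; print('edge yaw mod 90',np.arctan2(v[1],v[0])%(np.pi/2))
z=cv2.resize(im[185:255,285:355],None,fx=8,fy=8,interpolation=cv2.INTER_CUBIC)
h=cv2.cvtColor(z,cv2.COLOR_BGR2HSV)
m=cv2.inRange(h,(18,130,60),(34,255,255)); m=cv2.morphologyEx(m,cv2.MORPH_OPEN,np.ones((5,5)))
c=np.vstack([k for k in cv2.findContours(m,cv2.RETR_EXTERNAL,cv2.CHAIN_APPROX_NONE)[0] if len(k)>50])
e=cv2.fitEllipse(cv2.convexHull(c)); print(e)
Z=lambda q:np.array(q)/8+np.array([285,185])-.5
print('washer',onz(p,Z(e[0]),.056))
b=cv2.inRange(h,(105,120,20),(130,255,255)); pts=[]
for y in range(300,480,10):
    xs=np.where(b[y])[0]; 
    if len(xs): pts.append((xs.max(),y))
P=np.array([onz(p,Z(q),.106)[:2] for q in pts]); print(pts[::6])
vx,vy,x0,y0=cv2.fitLine(P.astype(np.float32),cv2.DIST_HUBER,0,.01,.01).ravel(); 
print('chord',np.arctan2(vy,vx),x0,y0, 'normal yaw opts',np.arctan2(vy,vx)+np.array([-1,1])*np.pi/2)
ax=C.mean(0)[:2]
n=np.array([-vy,vx]); print('dist axis to chord',n@(ax-[x0,y0]), n@(onz(p,Z(e[0]),.056)[:2]-[x0,y0]))
r=cv2.inRange(cv2.cvtColor(im,cv2.COLOR_BGR2HSV)[170:205,290:325],(0,150,100),(8,255,255)); M=cv2.moments(r,True); print('red',onz(p,(290+M['m10']/M['m00'],170+M['m01']/M['m00']),.044))
E
```

```text
[[0.5474 0.0822 0.013 ]
 [0.5332 0.1775 0.013 ]
 [0.6306 0.1923 0.013 ]
 [0.6421 0.0958 0.013 ]] [0.58833282 0.13692137 0.013     ] [0.09565596 0.09630526 0.09854314 0.09714313]
edge yaw mod 90 0.14786478430486816
edge yaw mod 90 0.15077645568647846
edge yaw mod 90 0.1181299138390135
edge yaw mod 90 0.14255408422325289
((285.31292724609375, 274.7633056640625), (406.5154113769531, 406.76580810546875), 31.385698318481445)
washer [0.58828195 0.13707883 0.056     ]
[(np.int64(225), 300), (np.int64(233), 360), (np.int64(239), 420)]
chord -0.18565707 0.5847875 0.13248041 normal yaw opts [-1.7564534   1.38513926]
dist axis to chord 0.005019078929105934 0.005164442893854629
red [0.55580642 0.13190666 0.044     ]
```

```bash
python3 - <<'E'
from h import *
p=np.load('w1.npy',allow_pickle=True).item()
Z=lambda P:((proj(p,P)-[285,185]+.5)*8).round(0)
a=np.array([.5883,.1370]); print('axis top',Z([*a,.106]),'foot',Z([*a,.056]))
for th in [1.25,1.3,1.35,1.4,1.45]:
    n=-np.array([np.cos(th),np.sin(th)]); t=np.array([-n[1],n[0]])
    print(th,[Z([*(a+n*.008+t*s),z]) for z,r in((.106,.006),(.102,.009),(.056,.009)) for s in(-r,r)])
E
```

```text
axis top [289. 383.] foot [285. 275.]
1.25 [array([205., 319.]), array([203., 442.]), array([207., 279.]), array([204., 461.]), array([214., 194.]), array([212., 352.])]
1.3 [array([202., 324.]), array([206., 446.]), array([202., 284.]), array([208., 465.]), array([210., 197.]), array([216., 356.])]
1.35 [array([199., 328.]), array([210., 450.]), array([198., 288.]), array([213., 469.]), array([206., 201.]), array([220., 359.])]
1.4 [array([197., 332.]), array([213., 454.]), array([193., 293.]), array([218., 473.]), array([203., 205.]), array([224., 362.])]
1.45 [array([194., 337.]), array([217., 457.]), array([189., 297.]), array([223., 476.]), array([199., 209.]), array([229., 365.])]
```

```bash
python3 - <<'E'
from h import *
im=cv2.imread('pics/w1.png'); p=np.load('w1.npy',allow_pickle=True).item()
z=cv2.resize(im[185:255,285:355],None,fx=8,fy=8,interpolation=cv2.INTER_CUBIC)
h=cv2.cvtColor(z,cv2.COLOR_BGR2HSV)
b=cv2.inRange(h,(105,120,20),(130,255,255))
for y in range(170,495,15):
    xs=np.where(b[y])[0]; print(y,xs.min() if len(xs) else 0,xs.max() if len(xs) else 0,end='; ')
cv2.imwrite('pics/w1C.png',cv2.resize(im[200:250,300:345],None,fx=12,fy=12,interpolation=cv2.INTER_NEAREST))
E
```

```text
170 0 0; 185 0 0; 200 210 223; 215 210 221; 230 209 221; 245 206 220; 260 204 221; 275 199 219; 290 200 222; 305 199 225; 320 202 227; 335 201 230; 350 204 231; 365 205 233; 380 215 232; 395 217 237; 410 218 236; 425 219 240; 440 223 241; 455 225 245; 470 225 245; 485 237 247;
```

View pics/w1C.png

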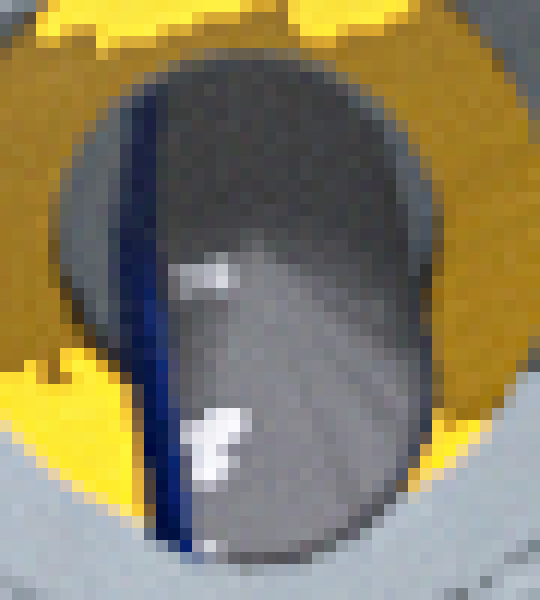

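```bash
python3 -m pendant '[[1,[4,-1,50],[0,0,-0.12]],[1,[4,-1,100],[0,0,-0.12]],[1,[4,-1,135],[0,0,-0.12]],[1,[4,-1,160],[0,0,-0.12]],[1,[4,-1,160],[0,0,-0.12]],[0.5,[4,-1,160],[0,0,-0.12]],[0.5,[4,-1,160],[0,0,-0.12]]]' 40
python3 - <<'E'
from h import *
p=camera_params('wrist'); im=capture('wrist'); cv2.imwrite('pics/w2.png',im[:,:,::-1])
s=monitor.sense(); print(s['ee_pos'],s['contact_force'],s['grip_width'])
E
```

```text
time: 3.0
ee_pos: [0.5905, 0.1383, 0.0842]
tcp_rot: [[0.179, 0.984, 0.003], [0.984, -0.179, 0.0], [0.001, 0.003, -1.0]]
contact_force: [-0.6, -0.0, 0.7]
grip_width: 0.0513
[0.59035668 0.1383675  0.08409395] [-0.09951139 -0.95275698 -0.10456668] 0.04448006525612825
```

View pics/w2.png

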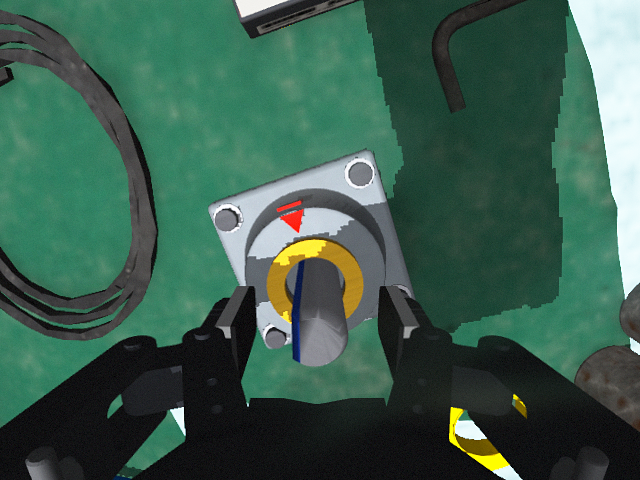

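The shaft stands centred between the jaws, with the blue edge upright at about (300,330), so the jaws line up with the flat. Closing.

```bash
python3 -m pendant '[[0.3,[0,0,0],[0,0,0]],[0.15,[0,0,0],[0,0,0]],[0.1,[0,0,0],[0,0,0]],[0,[0,0,0],[0,0,0]],[0,[0,0,0],[0,0,0]],[0,[0,0,0],[0,0,0]]]' 50
python3 - <<'E'
from h import *
p=camera_params('wrist'); im=capture('wrist'); cv2.imwrite('pics/w3.png',im[:,:,::-1])
s=monitor.sense(); print(s['ee_pos'],s['contact_force'],s['ft_torque'],s['grip_width'],np.arctan2(s['tcp_rot'][1][0],s['tcp_rot'][0][0]))
E
```

```text
time: 3.8
ee_pos: [0.5898, 0.1393, 0.0834]
tcp_rot: [[0.178, 0.984, 0.002], [0.984, -0.178, 0.002], [0.002, 0.001, -1.0]]
contact_force: [-0.8, 3.0, 5.2]
grip_width: 0.0189
[0.58979703 0.13927397 0.08342416] [-0.91456021  4.10705156  5.58362328] [0.70710667 0.11865285 0.02924092] 0.018982044139869488 1.3916077839500198
```

View pics/w3.png

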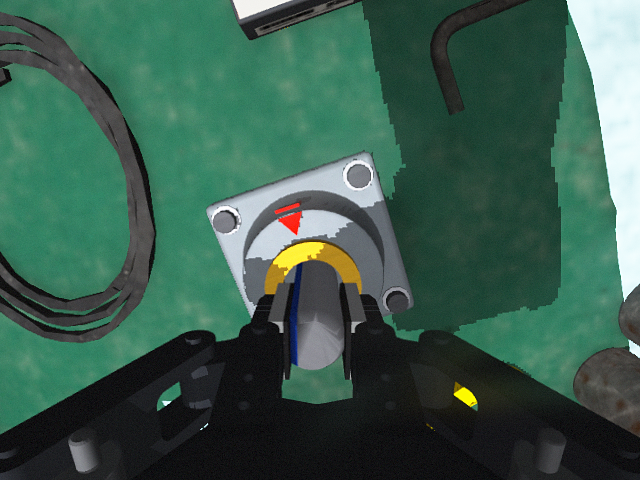

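Gripped at about 19 mm with the flat on the left pad. Turning the shaft about its own axis towards the pointer.

```bash
python3 -m pendant '[[0,[-0.1,0.3,0],[0,0,0.15]],[0,[-0.3,0.6,0],[0,0,0.33]],[0,[-0.5,0.9,0],[0,0,0.51]],[0,[-0.8,1.2,0],[0,0,0.69]],[0,[-1.1,1.4,0],[0,0,0.87]],[0,[-1.5,1.5,0],[0,0,1.05]],[0,[-1.8,1.6,0],[0,0,1.18]],[0,[-1.9,1.6,0],[0,0,1.25]],[0,[-1.9,1.6,0],[0,0,1.25]]]'
python3 - <<'E'
from h import *
p=camera_params('wrist'); im=capture('wrist'); cv2.imwrite('pics/w4.png',im[:,:,::-1])
s=monitor.sense(); print(s['ee_pos'],s['contact_force'],s['ft_torque'],s['grip_width'],np.arctan2(s['tcp_rot'][1][0],s['tcp_rot'][0][0]))
E
```

```text
time: 4.97
ee_pos: [0.5916, 0.1379, 0.0835]
tcp_rot: [[0.99, 0.141, 0.003], [0.141, -0.99, 0.003], [0.003, -0.003, -1.0]]
contact_force: [-0.3, 5.4, 3.9]
grip_width: 0.019
[0.591529   0.13792087 0.08344299] [-0.46879294  5.29194191  4.51952112] [ 1.01566404 -0.06466212 -0.06422587] 0.01855277105027605 0.14184930957114034
```

View pics/w4.png

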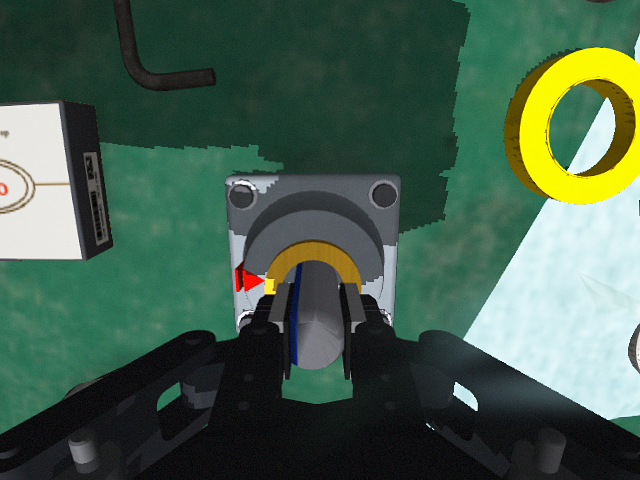

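The block's rear edge is level in the picture (175 px at both ends) and the flat faces left to the pointer at (245,280). Letting go, rising and looking.

```bash
python3 -m pendant '[[0.6,[0,0,0],[0,0,0]],[0.6,[0,0,0],[0,0,0]],[0.7,[0,0,0],[0,0,0]],[0.8,[0,0,-50],[0,0,0]],[0.8,[0,0,-110],[0,0,0]],[0.8,[0,0,-150],[0,0,0]],[0.8,[0,0,-150],[0,0,0]]]'
python3 - <<'E'
from h import *
p=camera_params('wrist'); im=capture('wrist'); cv2.imwrite('pics/w5.png',im[:,:,::-1]); np.save('w5.npy',p,allow_pickle=True)
p2=camera_params('side'); t=capture('top'); cv2.imwrite('pics/t5.png',t[:,:,::-1])
cv2.imwrite('pics/w5A.png',cv2.resize(im[150:270,240:400,::-1],None,fx=5,fy=5,interpolation=cv2.INTER_CUBIC))
s=monitor.sense(); print(s['time'],s['ee_pos'],s['contact_force'],s['grip_width'],np.arctan2(s['tcp_rot'][1][0],s['tcp_rot'][0][0]))
E
```

```text
time: 5.9
ee_pos: [0.5931, 0.1362, 0.237]
tcp_rot: [[0.99, 0.14, 0.009], [0.14, -0.99, 0.001], [0.009, 0.001, -1.0]]
contact_force: [0.7, -1.1, -1.4]
grip_width: 0.0682
6.0 [0.59020889 0.13589809 0.2322934 ] [-0.87262479  0.06860402 -0.31813403] 0.06842436120751705 0.14070806102762828
```

View pics/w5A.png

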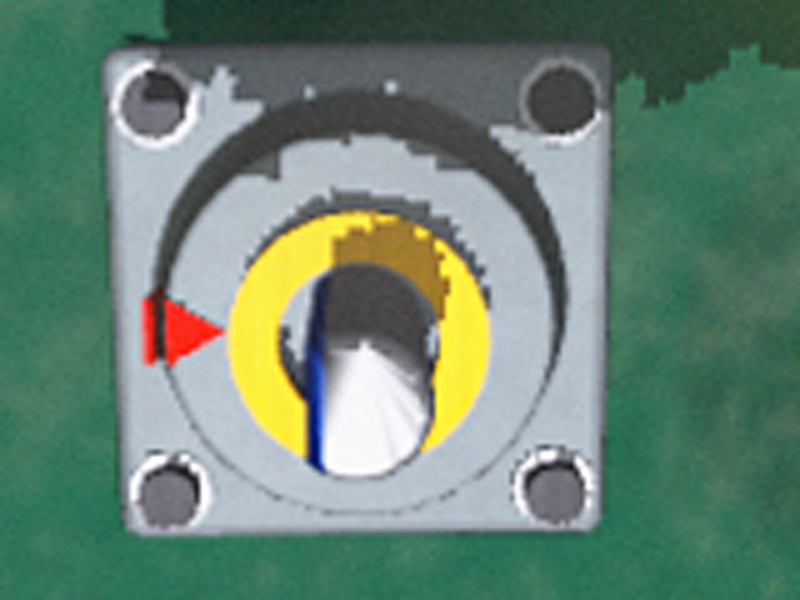

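```bash
python3 - <<'E'
from h import *
im=cv2.imread('pics/w5.png'); p=np.load('w5.npy',allow_pickle=True).item()
A=lambda q:np.array(q)/5+np.array([240,150])-.4
H=np.array([onz(p,A(q),.014) for q in [(155,101),(560,99),(554,491),(168,494)]])
for i in range(4):
    v=H[(i+1)%4]-H[i]; print('hole yaw',np.arctan2(v[1],v[0])%(np.pi/2),np.linalg.norm(v))
print('center',H.mean(0))
z=cv2.resize(im[150:270,240:400],None,fx=5,fy=5,interpolation=cv2.INTER_CUBIC); h=cv2.cvtColor(z,cv2.COLOR_BGR2HSV)
b=cv2.inRange(h,(105,120,20),(130,255,255))
for f in (np.min,np.max):
    P=[]
    for y in range(340,455,5):
        xs=np.where(b[y,250:450])[0]
        if len(xs): P.append(onz(p,A((f(xs)+250,y)),.104)[:2])
    P=np.array(P); vx,vy,x0,y0=cv2.fitLine(P.astype(np.float32),cv2.DIST_HUBER,0,.01,.01).ravel(); print(len(P),'chord normal',(np.arctan2(vy,vx)+np.pi/2)%np.pi)
m=cv2.inRange(h,(18,130,60),(34,255,255)); m=cv2.morphologyEx(m,cv2.MORPH_OPEN,np.ones((5,5)))
c=np.vstack([k for k in cv2.findContours(m,cv2.RETR_EXTERNAL,cv2.CHAIN_APPROX_NONE)[0] if len(k)>50])
e=cv2.fitEllipse(cv2.convexHull(c)); w=onz(p,A(e[0]),.056); print('washer',w)
r=cv2.inRange(h,(0,150,100),(8,255,255)); M=cv2.moments(r,True); R=onz(p,A((195,331)),.044); d=w-R;print('red yaw',np.arctan2(d[1],d[0]))
E
```

```text
hole yaw 0.14465389249200777 0.07813950839481612
hole yaw 0.14966557595379415 0.07889285736247409
hole yaw 0.1464411829647263 0.07874338381279687
hole yaw 0.1420174515471162 0.07903287848601834
center [0.58909171 0.13659155 0.014     ]
23 chord normal 0.16866112
23 chord normal 0.11598539
washer [0.58910909 0.13777941 0.056     ]
red yaw 0.1743650092347661
```

Block yaw measures 0.145 and the flat 0.142, so the flat faces the pointer. Off to the collar.

```bash
python3 -m pendant '[[0.8,[-25,42,0],[0,0,-0.18]],[0.8,[-50,85,0],[0,0,-0.36]],[0.8,[-75,128,0],[0,0,-0.54]],[0.8,[-100,170,0],[0,0,-0.72]],[0.8,[-125,213,0],[0,0,-0.9]],[0.8,[-150,255,0],[0,0,-1.08]],[0.8,[-175,298,0],[0,0,-1.26]],[0.8,[-195,335,10],[0,0,-1.44]],[0.8,[-210,360,30],[0,0,-1.62]],[0.8,[-218,371,50],[0,0,-1.8]]]'
python3 -m pendant '[[0.8,[0,0,0],[0,0,-0.09]],[0.8,[0,0,0],[0,0,-0.09]]]'
python3 - <<'E'
from h import *
p=camera_params('wrist'); im=capture('wrist'); cv2.imwrite('pics/w6.png',im[:,:,::-1]); np.save('w6.npy',p,allow_pickle=True)
s=monitor.sense(); print(s['time'],s['ee_pos'],s['grip_width'],np.arctan2(s['tcp_rot'][1][0],s['tcp_rot'][0][0]))
E
```

```text
time: 7.25
ee_pos: [0.4246, -0.2625, 0.1796]
tcp_rot: [[-0.365, 0.931, -0.003], [0.931, 0.365, 0.002], [0.003, -0.002, -1.0]]
contact_force: [-0.4, 0.3, 0.3]
grip_width: 0.0681
time: 7.5
ee_pos: [0.4249, -0.261, 0.18]
tcp_rot: [[-0.443, 0.897, -0.004], [0.897, 0.443, 0.003], [0.004, -0.002, -1.0]]
contact_force: [0.4, -0.4, 0.0]
grip_width: 0.0684
7.55 [ 0.42547542 -0.26111324  0.18064768] 0.06844959727804863 2.0291625445253176
```

View pics/w6.png

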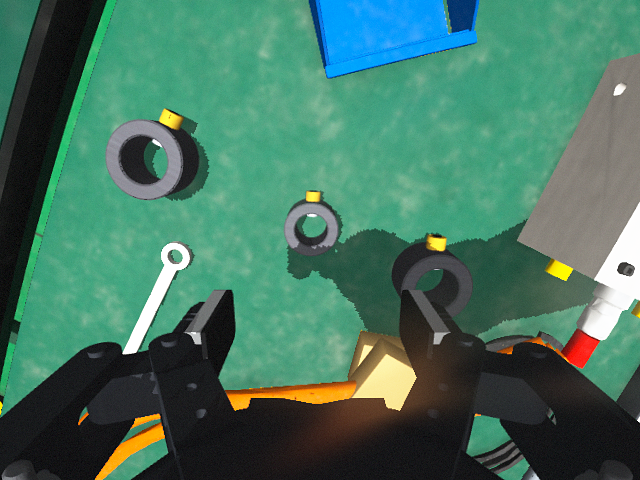

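```bash
python3 - <<'E'
from h import *
im=cv2.imread('pics/w6.png'); p=np.load('w6.npy',allow_pickle=True).item()
x0,y0=270,170; z=cv2.resize(im[y0:y0+100,x0:x0+90],None,fx=6,fy=6,interpolation=cv2.INTER_CUBIC); h=cv2.cvtColor(z,cv2.COLOR_BGR2HSV)
A=lambda q:np.array(q)/6+np.array([x0,y0])-.42
y=cv2.inRange(h,(18,130,80),(34,255,255)); M=cv2.moments(y,True); sc=(M['m10']/M['m00'],M['m01']/M['m00']); print('screw',sc)
g=cv2.inRange(h,(0,0,60),(180,70,150)); g[:,:]=cv2.morphologyEx(g,cv2.MORPH_OPEN,np.ones((7,7)))
k=max(cv2.findContours(g,cv2.RETR_EXTERNAL,cv2.CHAIN_APPROX_NONE)[0],key=cv2.contourArea)
e=cv2.fitEllipse(k); print(e)
c=onz(p,A(e[0]),.03); s=onz(p,A(sc),.016); d=s-c; print('c',c,'s',s,np.linalg.norm(d[:2]),'yaw',np.arctan2(-d[1],-d[0]))
cv2.ellipse(z,e,(0,0,255),1); cv2.imwrite('pics/w6A.png',z)
# diameter check
for q in [0,90]:
    a=np.radians(e[2]+q); r=e[1][0 if q==0 else 1]/2; v=np.array([np.cos(a),np.sin(a)])*r
    print('dia',np.linalg.norm(onz(p,A(np.array(e[0])+v),.03)-onz(p,A(np.array(e[0])-v),.03)))
E
```

```text
screw (258.20157268891444, 160.0337552742616)
((244.31407165527344, 389.3128356933594), (221.9008026123047, 259.9244384765625), 6.40967321395874)
c [ 0.43049867 -0.26369377  0.03      ] s [ 0.40396443 -0.27474781  0.016     ] 0.028744695915865492 yaw 0.39473020722236585
dia 0.02959430579065828
dia 0.0357617415035474
```

View pics/w6A.png

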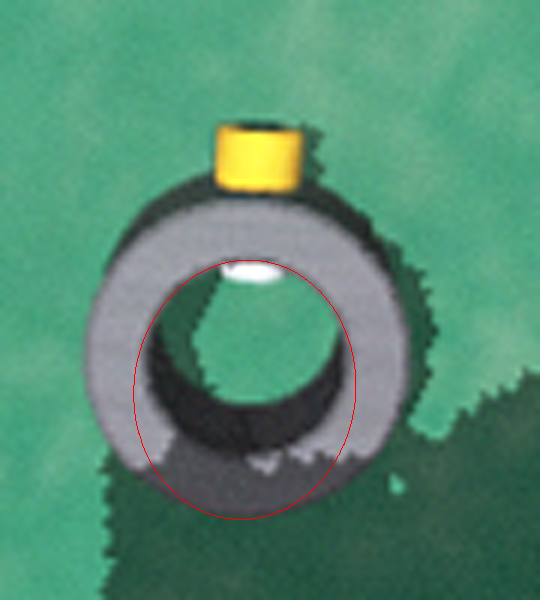

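```bash
python3 - <<'E'
from h import *
p=np.load('w6.npy',allow_pickle=True).item()
A=lambda q:np.array(q)/6+np.array([270,170])-.42
for c0,sc in [((248,356),(259,160)),((248,356),(258.5,128))]:
    c=onz(p,A(c0),.03); s=onz(p,A(sc),.019 if sc[1]>150 else .0195); d=s-c
    print('c',c,'r',np.linalg.norm(d[:2]),'yaw',np.arctan2(-d[1],-d[0]))
t=onz(p,A((252,271)),.015)-c; print('tip',np.linalg.norm(t[:2]),np.arctan2(-t[1],-t[0]))
print('dia',np.linalg.norm(onz(p,A((87,356)),.03)-onz(p,A((410,356)),.03)),np.linalg.norm(onz(p,A((248,195)),.03)-onz(p,A((248,517)),.03)))
s=monitor.sense(); T=np.array(s['tcp_rot']); print('in tool',T.T@(c-s['ee_pos'])*1000, np.arctan2(T[1,0],T[0,0]))
E
```

```text
c [ 0.42618189 -0.26525492  0.03      ] r 0.02460075772255179 yaw 0.3994294106194934
c [ 0.42618189 -0.26525492  0.03      ] r 0.028976765379270637 yaw 0.4101377583759661
tip 0.008559530590553017 0.41059307794924804
dia 0.04291176222183197 0.043955354015501706
in tool [ -4.47606321  -0.97818857 150.63659459] 2.0291625445253176
```

The collar's top ring is at about (311,229) in the wrist view, its measured diameter is 43–44 mm as specified, and the screw yaw is about 0.41. Descending to grip it.

```bash
python3 -m pendant '[[0.72,[-4.5,-1,50],[0,0,0.05]],[0.7,[-4.5,-1,100],[0,0,0.05]],[0.7,[-4.5,-1,140],[0,0,0.05]],[0.7,[-4.5,-1,160],[0,0,0.05]],[0.7,[-4.5,-1,166],[0,0,0.05]],[0.7,[-4.5,-1,166],[0,0,0.05]]]'
python3 - <<'E'
from h import *
p=camera_params('wrist'); im=capture('wrist'); cv2.imwrite('pics/w7.png',im[:,:,::-1])
s=monitor.sense(); print(s['time'],s['ee_pos'],s['grip_width'],s['contact_force'],np.arctan2(s['tcp_rot'][1][0],s['tcp_rot'][0][0]))
E
```

```text
time: 8.3
ee_pos: [0.4278, -0.2662, 0.0164]
tcp_rot: [[-0.399, 0.917, -0.0], [0.917, 0.399, 0.0], [0.0, -0.0, -1.0]]
contact_force: [0.0, -0.2, 0.2]
grip_width: 0.0599
8.35 [ 0.42833048 -0.26665662  0.0170162 ] 0.06013813256862827 [-0.4516618  -0.23826077 -0.0164743 ] 1.9808532110266923
```

View pics/w7.png

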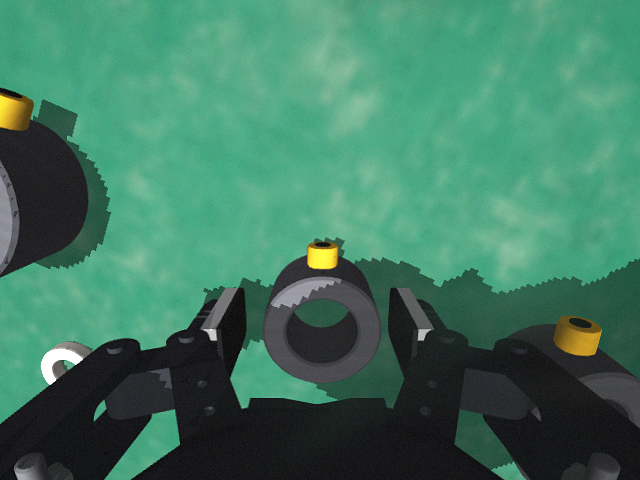

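```bash
python3 - <<'E'
from h import *
p=camera_params('wrist'); s=monitor.sense(); T=np.array(s['tcp_rot'])
for q in [(322.5,329),(264,331),(381,331),(322,276),(322,383)]:
    c=onz(p,q,.03); print(q,c,(T.T@(c-s['ee_pos'])*1000).round(1))
# pad faces
for q in [(287,322),(356,322)]: print((T.T@(onz(p,q,.03)-s['ee_pos'])*1000).round(1))
E
```

```text
(322.5, 329) [ 0.42578274 -0.26579272  0.03      ] [  1.8  -2.  -13. ]
(264, 331) [ 0.43508777 -0.28496508  0.03      ] [-19.5  -1.1 -13. ]
(381, 331) [ 0.41808593 -0.24590055  0.03      ] [ 23.1  -1.1 -13. ]
(322, 276) [ 0.40706453 -0.27422148  0.03      ] [  1.5 -22.5 -13. ]
(322, 383) [ 0.44708276 -0.25661814  0.03      ] [  1.7  21.2 -13. ]
[-11.   -4.8 -13. ]
[ 13.9  -4.8 -13. ]
```

```bash
python3 -m pendant '[[0.7,[1.5,-1.3,2.5],[0,0,0]],[0.6,[1.5,-1.3,2.5],[0,0,0]],[0.5,[1.5,-1.3,2.5],[0,0,0]],[0.4,[1.5,-1.3,2.5],[0,0,0]],[0.3,[1.5,-1.3,2.5],[0,0,0]],[0.3,[1.5,-1.3,2.5],[0,0,0]],[0.3,[1.5,-1.3,2.5],[0,0,0]]]' 70
python3 - <<'E'
from h import *
s=monitor.sense(); print(s['time'],s['ee_pos'],s['grip_width'],s['contact_force'],np.arctan2(s['tcp_rot'][1][0],s['tcp_rot'][0][0]))
E
```

```text
time: 9.22
ee_pos: [0.4262, -0.2657, 0.0147]
tcp_rot: [[-0.399, 0.917, 0.001], [0.917, 0.399, -0.0], [-0.001, 0.0, -1.0]]
contact_force: [-1.0, 0.9, 5.0]
grip_width: 0.0424
9.225 [ 0.42617183 -0.26565827  0.01471407] 0.04243590872785795 [-0.96427238  0.8976455   5.03856363] 1.9809141712022835
```

```bash
python3 -m pendant '[[0.3,[0,0,-30],[0,0,0]],[0.3,[0,0,-90],[0,0,0]],[0.3,[0,0,-150],[0,0,0]],[0.3,[0,0,-175],[0,0,0]],[0.3,[0,0,-175],[0,0,0]]]'
python3 - <<'E'
from h import *
p=camera_params('wrist'); im=capture('wrist'); cv2.imwrite('pics/w8.png',im[:,:,::-1]);np.save('w8.npy',p,allow_pickle=True)
s=monitor.sense(); print(s['time'],s['ee_pos'],s['grip_width'],s['contact_force'],np.arctan2(s['tcp_rot'][1][0],s['tcp_rot'][0][0]))
cv2.imwrite('pics/w8A.png',cv2.resize(im[230:400,220:420,::-1],None,fx=4,fy=3.5,interpolation=cv2.INTER_CUBIC))
E
```

```text
time: 9.85
ee_pos: [0.4272, -0.2665, 0.1909]
tcp_rot: [[-0.399, 0.917, 0.004], [0.917, 0.399, -0.003], [-0.005, 0.002, -1.0]]
contact_force: [0.2, -0.0, -2.7]
grip_width: 0.0428
9.9 [ 0.425891   -0.26547406  0.18880919] 0.04258957385413293 [-0.72246685  0.57625537 -2.39332356] 1.9809363501843684
```

View pics/w8A.png

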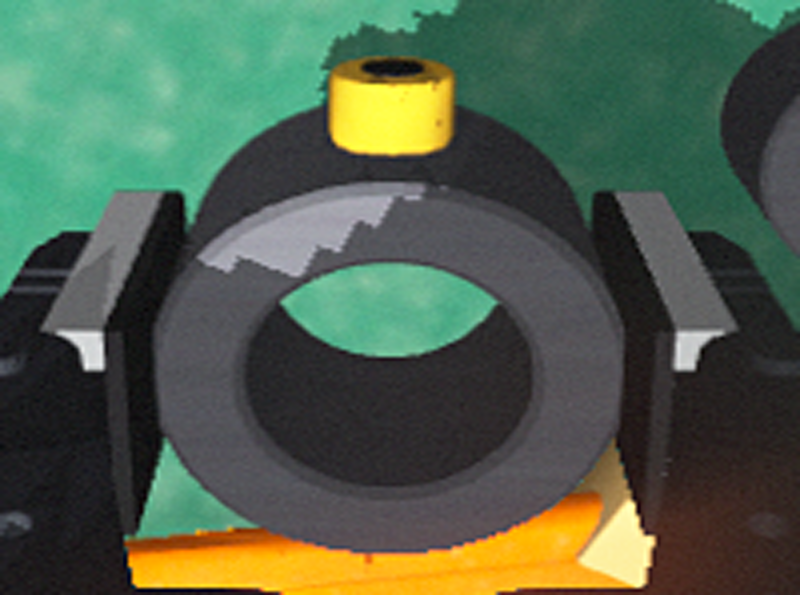

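```bash
python3 - <<'E'
from h import *
p=np.load('w8.npy',allow_pickle=True).item(); s=monitor.sense(); T=np.array(s['tcp_rot']); o=np.array(s['ee_pos'])
A=lambda q:np.array(q)/np.array([4,3.5])+np.array([220,230])-.4
def tz(q,z): # intersect with tool z plane (mm)
    a,d=ray(p,A(q)); a=T.T@(a-o); d=T.T@d; return (a+d*(z/1000-a[2])/d[2])*1000
top=-15.3
for q in [(389.5,365),(157,365),(622,365),(390,182),(390,552),(390,262),(390,488),(245,375),(533,375)]: print(q,tz(q,top).round(2))
c=(tz((390,182),top)+tz((390,552),top))/2; b=(tz((390,262),top)+tz((390,488),top))/2; cx=(tz((157,365),top)+tz((622,365),top))/2
print(c,b,cx)
sc=tz((392,66),-0.3-0); print('screw end',sc,'yaw err',np.arctan2(sc[0]-cx[0],-(sc[1]-c[1])), np.hypot(sc[0]-cx[0],sc[1]-c[1]))
print(tz((392,108),-5.3))
E
```

```text
(389.5, 365) [ -1.65   0.65 -15.3 ]
(157, 365) [-22.86   0.78 -15.3 ]
(622, 365) [ 19.52   0.67 -15.3 ]
(390, 182) [ -1.61 -19.77 -15.3 ]
(390, 552) [ -1.6   23.81 -15.3 ]
(390, 262) [ -1.61 -11.08 -15.3 ]
(390, 488) [ -1.6   15.59 -15.3 ]
(245, 375) [-14.85   1.89 -15.3 ]
(533, 375) [ 11.44   1.82 -15.3 ]
[ -1.60614824   2.0205538  -15.3       ] [ -1.60617104   2.25364094 -15.3       ] [ -1.66845592   0.7217508  -15.3       ]
screw end [ -1.47843514 -27.31374625  -0.3       ] yaw err 0.006477677057886337 29.33491549961297
[ -1.46526561 -24.16361314  -5.3       ]
```

Collar held: the screw is centred at about (318,261), straight along tool −y. Next I hover offset behind the shaft, so that the same camera sees both the collar and the shaft.

```bash
python3 -m pendant '[[0.3,[20,24,-5],[0,0,0.03]],[0.3,[55,65,-11],[0,0,0.07]],[0.3,[92,110,-11],[0,0,0.12]],[0.3,[130,154,-11],[0,0,0.16]],[0.3,[168,199,-11],[0,0,0.2]],[0.3,[206,244,-11],[0,0,0.24]],[0.3,[244,289,-11],[0,0,0.266]],[0.3,[275,326,-11],[0,0,0.266]],[0.3,[294,348,-11],[0,0,0.266]],[0.3,[294,348,-11],[0,0,0.266]]]'
python3 -m pendant '[[0.3,[0,0,0],[0,0,0]],[0.3,[0,0,0],[0,0,0]]]'
python3 - <<'E'
from h import *
s=monitor.sense(); p=camera_params('wrist'); im=capture('wrist'); cv2.imwrite('pics/w9.png',im[:,:,::-1]);np.save('w9.npy',[p,s],allow_pickle=True)
print(s['time'],s['ee_pos'],s['grip_width'],s['contact_force'],np.arctan2(s['tcp_rot'][1][0],s['tcp_rot'][0][0]))
E
```

```text
time: 11.15
ee_pos: [0.6265, 0.1448, 0.1959]
tcp_rot: [[-0.147, 0.989, -0.005], [0.989, 0.147, -0.0], [0.0, -0.005, -1.0]]
contact_force: [-0.7, -0.7, -1.6]
grip_width: 0.0427
time: 11.4
ee_pos: [0.6267, 0.1419, 0.1986]
tcp_rot: [[-0.142, 0.99, -0.002], [0.99, 0.142, -0.001], [-0.0, -0.002, -1.0]]
contact_force: [0.1, -0.0, -2.0]
grip_width: 0.0427
11.4 [0.62671621 0.14188118 0.19864592] 0.04270141570219625 [ 0.10827877 -0.04300775 -2.04392134] 1.7137201684498888
```

View pics/w9.png

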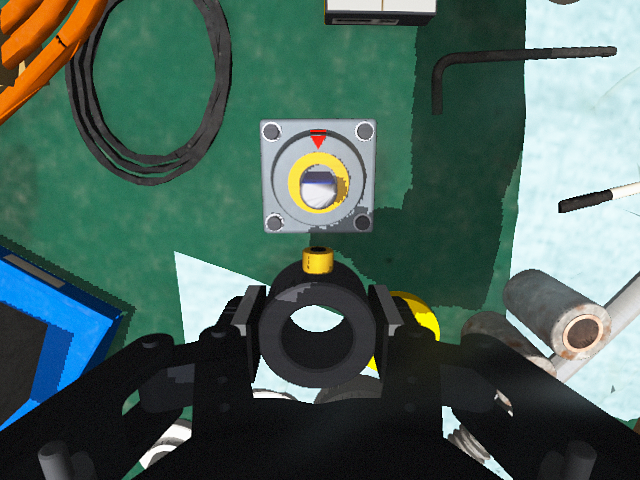

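```bash
python3 - <<'E'
import cv2
im=cv2.imread('pics/w9.png')
cv2.imwrite('pics/w9A.png',cv2.resize(im[110:245,250:390],None,fx=4.4,fy=4.4,interpolation=cv2.INTER_CUBIC))
cv2.imwrite('pics/w9B.png',cv2.resize(im[235:395,240:400],None,fx=3.7,fy=3.7,interpolation=cv2.INTER_CUBIC))
E
```

```text
(no output)
```

View pics/w9A.png

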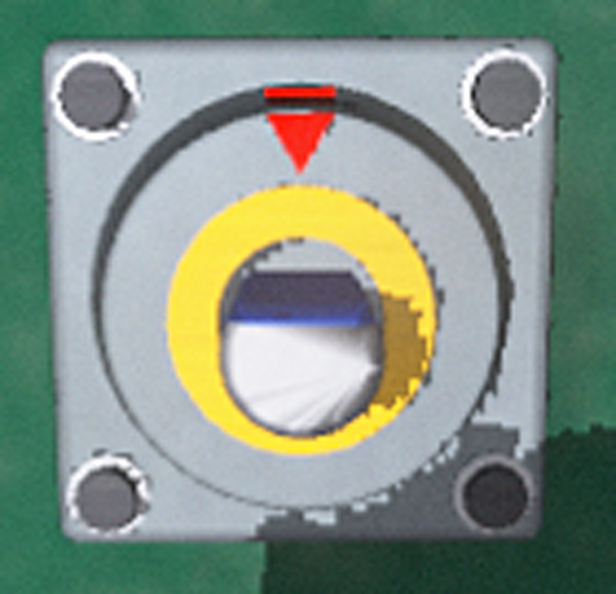

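View pics/w9B.png

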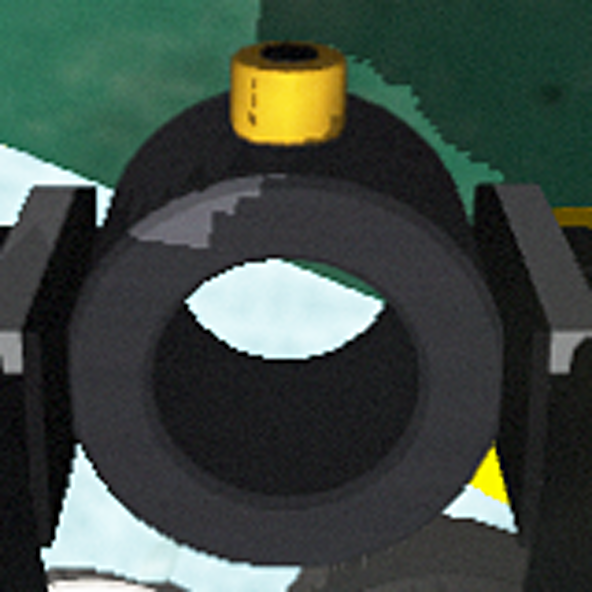

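```bash
python3 - <<'E'
from h import *
p,s=np.load('w9.npy',allow_pickle=True); T=np.array(s['tcp_rot']); o=np.array(s['ee_pos']); tcz=o[2]
A=lambda q:np.array(q)/4.4+np.array([250,110])-.4
B=lambda q:np.array(q)/3.7+np.array([240,235])-.4
def tz(uv,z):
    a,d=ray(p,uv); a=T.T@(a-o); d=T.T@d; return (a+d*(z-a[2]*1000)/(d[2]*1000)*1)*1000 if 0 else (a+d*(z/1000-a[2])/d[2])*1000
for zz in (.198,.200):
    h=np.array([tz(A(q),(zz-.014)*1000) for q in [(92,95),(508,93),(495,495),(105,495)]]); print(zz,'holes',h.mean(0), [np.linalg.norm(h[i]-h[i-1]).round(1) for i in range(4)])
    w=[tz(A(q),(zz-.056)*1000) for q in [(167,319),(437,319),(302,183),(302,455)]]; print('washer',np.mean(w,0), w[1][0]-w[0][0],w[3][1]-w[2][1])
    t=[tz(A(q),(zz-.102)*1000) for q in [(220,345),(383,345),(300,437),(300,322)]]; print('shaft',(t[0]+t[1])[0]/2,t[1][0]-t[0][0],'back edge y-12:',t[2][1]-12,'flat y+8',t[3][1]+8)
    v=h[1]-h[0]+h[2]-h[3]; print('yaw in tool',np.arctan2(v[1],v[0]))
    f=tz(A((370,322)),(zz-.104)*1000)-tz(A((230,322)),(zz-.104)*1000); print('flat',np.arctan2(f[1],f[0]))
for top in (-15.3,-14,-12.5):
    c=[tz(B(q),top) for q in [(70,375),(503,375),(285,175),(285,565),(286,258),(286,508)]]
    print(top,'collar x',(c[0]+c[1])[0]/2,'dia',c[1][0]-c[0][0],'y',(c[2]+c[3])[1]/2,c[3][1]-c[2][1],'bore y',(c[4]+c[5])[1]/2,c[5][1]-c[4][1])
    sc=[tz(B((288,55)),top+15),]; print(sc)
E
```

```text
0.198 holes [  0.28824488 -37.54585405 184.        ] [np.float64(78.0), np.float64(79.3), np.float64(78.4), np.float64(78.9)]
washer [  0.54568904 -38.05975118 142.        ] 45.99790079380182 46.181642851315985
shaft 0.3233527991570915 23.168320201571746 back edge y-12: -38.226151679863996 flat y+8 -34.737051358060576
yaw in tool -0.0025959433866805555
flat -0.00026315279228818753
0.2 holes [  0.29244178 -37.35718663 186.        ] [np.float64(78.5), np.float64(79.8), np.float64(78.9), np.float64(79.4)]
washer [  0.55242111 -37.84578831 144.        ] 46.33534201526888 46.52043200699856
shaft 0.32948919030649115 23.372781765802483 back edge y-12: -37.86432735415176 flat y+8 -34.52093653332597
yaw in tool -0.0025959433866804596
flat -0.0002631527922886115
-15.3 collar x -0.35027782649674144 dia 41.959870957763215 y 0.1608362901355047 42.619325330399704 bore y 0.9394328587991918 27.44095544527183
[array([ -0.20479409, -28.21345212,  -0.3       ])]
-14 collar x -0.350033137015739 dia 42.43285241660875 y 0.920434712011815 43.09974031284987 bore y 1.7078078029214812 27.75027629975408
[array([ -0.20312639, -27.82430891,   1.        ])]
-12.5 collar x -0.34975080299919625 dia 42.97860025373822 y 1.7968944295614175 43.65406529260008 bore y 2.5943942769087283 28.10718497800283
[array([ -0.20120211, -27.37529752,   2.5       ])]
```

Flat, pointer and screw line up within 0.005 rad. The collar-to-shaft offset is about (+0.8, −38.8) mm, and the earlier grip-based estimate agrees (+0.7, −38.6). Moving over the shaft to just above its top.

```bash
python3 -m pendant '[[0.3,[0.4,-20,0],[0,0,0]],[0.3,[0.8,-38.8,20],[0,0,0]],[0.3,[0.8,-38.8,50],[0,0,0]],[0.3,[0.8,-38.8,66],[0,0,0]],[0.3,[0.8,-38.8,66],[0,0,0]],[0.3,[0.8,-38.8,66],[0,0,0]]]' 80
python3 - <<'E'
from h import *
s=monitor.sense(); p=camera_params('wrist'); im=capture('wrist'); cv2.imwrite('pics/w10.png',im[:,:,::-1]);np.save('w10.npy',[p,s],allow_pickle=True)
sd=capture('side'); cv2.imwrite('pics/s10.png',cv2.resize(sd[215:325,205:325,::-1],None,fx=5,fy=5,interpolation=cv2.INTER_CUBIC))
print(s['time'],s['ee_pos'],s['grip_width'],s['contact_force'],np.arctan2(s['tcp_rot'][1][0],s['tcp_rot'][0][0]))
E
```

```text
time: 12.2
ee_pos: [0.5903, 0.1381, 0.1349]
tcp_rot: [[-0.143, 0.99, 0.002], [0.99, 0.143, 0.0], [-0.0, 0.002, -1.0]]
contact_force: [0.9, 0.0, -1.6]
grip_width: 0.0423
12.2 [0.59030929 0.13811603 0.13485041] 0.042267825019685776 [ 0.85550575  0.04805146 -1.5656304 ] 1.7146998854611626
```

View pics/w10.png

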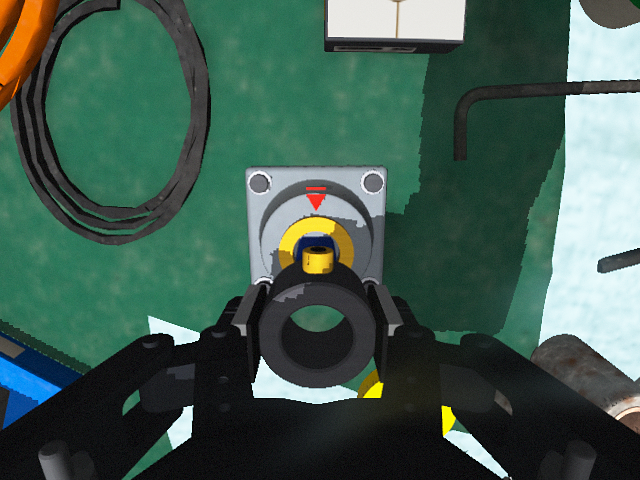

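View pics/s10.png

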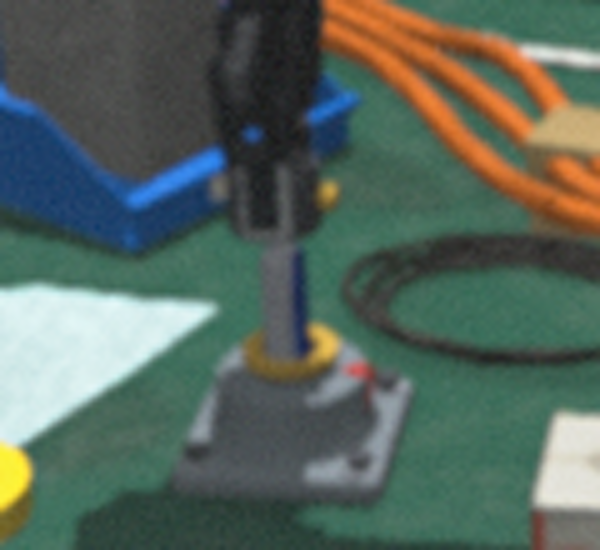

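```bash
python3 - <<'E'
from h import *
p,s=np.load('w10.npy',allow_pickle=True)
im=cv2.imread('pics/w10.png')
cv2.imwrite('pics/w10A.png',cv2.resize(im[160:395,240:400],None,fx=3.7,fy=2.5,interpolation=cv2.INTER_CUBIC))
h=cv2.cvtColor(im,cv2.COLOR_BGR2HSV)
for nm in ('w9','w10'):
    i2=cv2.imread(f'pics/{nm}.png'); g=i2[345,250:395].astype(int).sum(1); gr=np.abs(np.diff(g)); print(nm,[(250+k,int(gr[k])) for k in np.argsort(-gr)[:12]])
r=cv2.inRange(h[175:215,295:340],(0,150,100),(8,255,255)); M=cv2.moments(r,True); print('red',295+M['m10']/M['m00'],175+M['m01']/M['m00'])
E
```

```text
w9 [(np.int64(374), 69), (np.int64(259), 65), (np.int64(258), 57), (np.int64(251), 53), (np.int64(282), 53), (np.int64(351), 51), (np.int64(382), 39), (np.int64(375), 30), (np.int64(387), 29), (np.int64(323), 29), (np.int64(273), 25), (np.int64(358), 25)]
w10 [(np.int64(374), 103), (np.int64(259), 92), (np.int64(251), 60), (np.int64(351), 51), (np.int64(258), 38), (np.int64(389), 38), (np.int64(387), 38), (np.int64(253), 35), (np.int64(295), 35), (np.int64(278), 34), (np.int64(281), 32), (np.int64(355), 32)]
red 315.6371681415929 196.29646017699116
```

View pics/w10A.png

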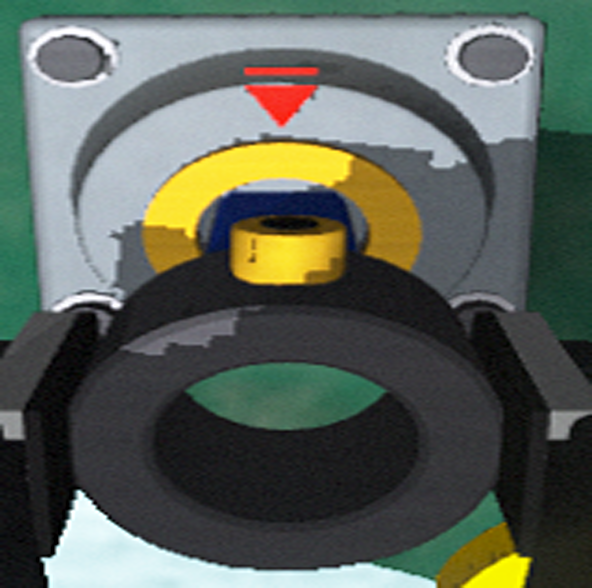

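```bash
python3 - <<'E'
from h import *
p,s=np.load('w10.npy',allow_pickle=True); T=np.array(s['tcp_rot']); o=np.array(s['ee_pos'])
A=lambda q:np.array(q)/np.array([3.7,2.5])+np.array([240,160])-.35
def tz(uv,z):
    a,d=ray(p,uv); a=T.T@(a-o); d=T.T@d; return (a+d*(z/1000-a[2])/d[2])*1000
for zz in (.133,.135):
    L=[tz(A(q),(zz-.056)*1000) for q in [(143,235),(422,235),(282,141)]]
    print('washer x',(L[0]+L[1])[0]/2,L[1][0]-L[0][0],'y from front edge+23:',L[2][1]+23)
    h=[tz(A(q),(zz-.014)*1000) for q in [(73,58),(493,58)]]; print('holes x',(h[0]+h[1])[0]/2,'y+39.4',h[0][1]+39.4,h[1][1]+39.4,h[1][0]-h[0][0])
for top in (-15.3,-14,-12.5):
    c=[tz(A(q),top) for q in [(70,430),(503,430),(285,306),(285,569),(286,363),(286,529)]]
    print(top,'collar x',(c[0]+c[1])[0]/2,'y',(c[2]+c[3])[1]/2,c[3][1]-c[2][1],'bore y',(c[4]+c[5])[1]/2)
E
```

```text
washer x -0.9845581609732381 45.34155442552782 y from front edge+23: -2.4436090907205887
holes x -0.9890413608201207 y+39.4 -0.871623888554069 -0.877587973547584 78.04819709289524
washer x -0.9902870008144546 45.778256054274244 y from front edge+23: -2.0410507986161193
holes x -0.9938423392914331 y+39.4 -0.6555771806691411 -0.6615890443506487 78.67344647515894
-15.3 collar x -0.3513961858401249 y 0.1836532939462323 42.551356396894064 bore y 0.9047237897886129
-14 collar x -0.35096397474387864 y 0.9434923992511184 43.030893024243014 bore y 1.6726890688030274
-12.5 collar x -0.3504652696328261 y 1.8202298284490723 43.58420451733801 bore y 2.558802852281193
```

Three independent estimates agree that the collar is off by about (+0.6, +1.9) mm. I'll correct that, then lower just past the shaft top and check the force.

```bash
python3 -m pendant '[[0.3,[-0.6,-1.9,0],[0,0,0]],[0.3,[-0.6,-1.9,5],[0,0,0]],[0.3,[-0.6,-1.9,10],[0,0,0]],[0.3,[-0.6,-1.9,12],[0,0,0]],[0.3,[-0.6,-1.9,12],[0,0,0]]]'
python3 - <<'E'
from h import *
s=monitor.sense(); p=camera_params('wrist'); im=capture('wrist'); cv2.imwrite('pics/w11.png',im[:,:,::-1]);np.save('w11.npy',[p,s],allow_pickle=True)
cv2.imwrite('pics/w11A.png',cv2.resize(im[160:395,240:400,::-1],None,fx=3.7,fy=2.5,interpolation=cv2.INTER_CUBIC))
print(s['time'],s['ee_pos'],s['grip_width'],s['contact_force'],np.arctan2(s['tcp_rot'][1][0],s['tcp_rot'][0][0]))
E
```

```text
time: 12.92
ee_pos: [0.5871, 0.1373, 0.1213]
tcp_rot: [[-0.144, 0.99, -0.001], [0.99, 0.144, -0.0], [0.0, -0.001, -1.0]]
contact_force: [-1.1, 0.5, -2.4]
grip_width: 0.0424
12.925 [0.58712842 0.1372924  0.1213323 ] 0.042364946864422305 [-1.07257338  0.48126296 -2.36109171] 1.7150210501514394
```

View pics/w11A.png

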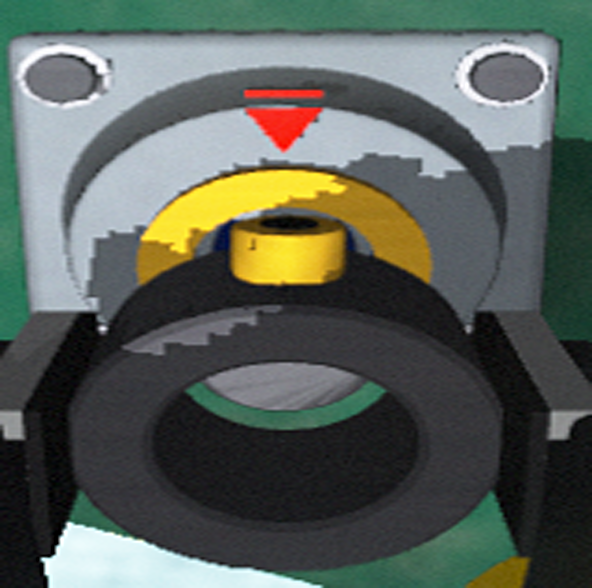

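```bash
python3 - <<'E'
from h import *
p,s=np.load('w11.npy',allow_pickle=True); T=np.array(s['tcp_rot']); o=np.array(s['ee_pos'])
A=lambda q:np.array(q)/np.array([3.7,2.5])+np.array([240,160])-.35
def tz(uv,z):
    a,d=ray(p,uv); a=T.T@(a-o); d=T.T@d; return (a+d*(z/1000-a[2])/d[2])*1000
for zz in (.120,.1215):
    L=[tz(A(q),(zz-.056)*1000) for q in [(137,265),(432,265),(282,169)]]
    print('washer x',(L[0]+L[1])[0]/2,L[1][0]-L[0][0],'y from front edge+23:',L[2][1]+23)
    h=[tz(A(q),(zz-.014)*1000) for q in [(62,79),(507,77)]]; print('holes x',(h[0]+h[1])[0]/2,'y+39.4',h[0][1]+39.4,h[1][1]+39.4,h[1][0]-h[0][0])
    print('shaft rear at .106/.102',tz(A((286,410)),(zz-.106)*1e3),tz(A((286,410)),(zz-.102)*1e3)[1]-12, 'front washer');
for b in (14,15,16):
    print('bore rear bottom -> centre',tz(A((289,430)),b)[1]-13.2, 'bore corners x',tz(A((187,390)),b-25)[0],tz(A((385,390)),b-25)[0], 'top bore front -> centre', tz(A((286,363)),b-30)[1]+13.2,'rear',tz(A((286,529)),b-30)[1]-13.2)
E
```

```text
washer x -0.6345654916417693 45.36933922110581 y from front edge+23: 1.2356507851744531
holes x -0.6980842606832489 y+39.4 3.206033867615126 2.669120752086492 78.82518435207507
shaft rear at .106/.102 [-0.39042168 10.43813178 14.        ] 0.5860962838052757 front washer
washer x -0.6365413643945459 45.718963247407565 y from front edge+23: 1.5860721944717717
holes x -0.7001120731938393 y+39.4 3.4028011045960582 2.8624847662900805 79.32481763548148
shaft rear at .106/.102 [-0.39054879 11.24361847 15.5       ] 1.3915829727386662 front washer
bore rear bottom -> centre 1.2243060678413844 bore corners x -10.145814090363098 9.367047602695198 top bore front -> centre 0.28743294832201194 rear 0.6913061583102476
bore rear bottom -> centre 1.78885473652592 bore corners x -10.227449875989443 9.44849585642606 top bore front -> centre 0.7612664583052826 rear 1.3989301531774956
bore rear bottom -> centre 2.353403405210484 bore corners x -10.309085661615786 9.529944110156924 top bore front -> centre 1.2350999682885533 rear 2.1065541480447436
```

The shaft top is centred in the bore, with even gaps at (187..385,410) in the crop, and the numeric offset is below 0.5 mm. Lowering past the taper.

```bash
python3 -m pendant '[[0.3,[-0.2,0,3],[0,0,0]],[0.3,[-0.2,0,6],[0,0,0]],[0.3,[-0.2,0,9],[0,0,0]],[0.3,[-0.2,0,12],[0,0,0]],[0.3,[-0.2,0,12],[0,0,0]]]'
python3 - <<'E'
from h import *
s=monitor.sense(); print(s['time'],s['ee_pos'],s['grip_width'],s['contact_force'],s['ft_torque'],np.arctan2(s['tcp_rot'][1][0],s['tcp_rot'][0][0]))
E
```

```text
time: 13.6
ee_pos: [0.5871, 0.1371, 0.1094]
tcp_rot: [[-0.144, 0.99, -0.001], [0.99, 0.144, -0.0], [0.0, -0.001, -1.0]]
contact_force: [0.2, -0.4, -2.0]
grip_width: 0.042
13.6 [0.58713635 0.1370967  0.10940637] 0.042040124274243154 [ 0.20109832 -0.43200378 -1.9625574 ] [-0.01413978  0.04597694  0.01321464] 1.7150055901356216
```

No contact force, and the underside is 11 mm below the shaft top. Continuing.

```bash
python3 -m pendant '[[0.3,[0,0,5],[0,0,0]],[0.3,[0,0,12],[0,0,0]],[0.3,[0,0,19],[0,0,0]],[0.3,[0,0,26],[0,0,0]],[0.3,[0,0,33],[0,0,0]],[0.3,[0,0,33],[0,0,0]]]' 100
python3 - <<'E'
from h import *
s=monitor.sense(); print(s['time'],s['ee_pos'],s['grip_width'],s['contact_force'],s['ft_torque'],np.arctan2(s['tcp_rot'][1][0],s['tcp_rot'][0][0]))
E
```

```text
time: 14.35
ee_pos: [0.5867, 0.1371, 0.0759]
tcp_rot: [[-0.144, 0.99, -0.002], [0.99, 0.144, -0.0], [0.0, -0.002, -1.0]]
contact_force: [0.4, -0.6, -2.7]
grip_width: 0.0417
14.35 [0.58671501 0.13705181 0.07585147] 0.041710966507105346 [ 0.39004833 -0.58068579 -2.73281162] [ 0.00076319  0.01662297 -0.0001745 ] 1.714997939193461
```

```bash
python3 -m pendant '[[0.3,[0,0,3],[0,0,0]],[0.3,[0,0,6],[0,0,0]],[0.3,[0,0,8],[0,0,0]],[0.3,[0,0,8],[0,0,0]]]'; python3 -m pendant '[[0.3,[0,0,1],[0,0,0]],[0.3,[0,0,2],[0,0,0]],[0.3,[0,0,2],[0,0,0]]]'
```

```text
time: 14.85
ee_pos: [0.5878, 0.1372, 0.0695]
tcp_rot: [[-0.144, 0.99, 0.001], [0.99, 0.144, 0.0], [-0.0, 0.001, -1.0]]
contact_force: [-0.9, 0.0, 3.2]
grip_width: 0.0414
time: 15.22
ee_pos: [0.5879, 0.1372, 0.0673]
tcp_rot: [[-0.144, 0.99, 0.001], [0.99, 0.144, 0.0], [-0.0, 0.001, -1.0]]
contact_force: [-2.0, -1.0, 5.0]
grip_width: 0.0419
```

```bash
python3 -m pendant '[[0.3,[0,0,1.5],[0,0,0]],[0.3,[0,0,3],[0,0,0]],[0.3,[0,0,3],[0,0,0]]]'; python3 -m pendant '[[0.3,[0,0,0.8],[0,0,0]],[0.3,[0,0,0.8],[0,0,0]]]';python3 -m pendant '[[0.3,[0,0,0.7],[0,0,0]],[0.3,[0,0,0.7],[0,0,0]]]'
```

```text
time: 15.6
ee_pos: [0.5879, 0.1372, 0.0649]
tcp_rot: [[-0.144, 0.99, 0.001], [0.99, 0.144, 0.0], [-0.0, 0.001, -1.0]]
contact_force: [-4.1, -0.6, 8.7]
grip_width: 0.0417
time: 15.85
ee_pos: [0.588, 0.1372, 0.0649]
tcp_rot: [[-0.144, 0.99, 0.001], [0.99, 0.144, 0.0], [-0.0, 0.001, -1.0]]
contact_force: [-4.6, -0.5, 11.8]
grip_width: 0.042
time: 16.1
ee_pos: [0.588, 0.1372, 0.0648]
tcp_rot: [[-0.144, 0.99, 0.001], [0.99, 0.144, 0.0], [-0.0, 0.001, -1.0]]
contact_force: [-6.2, -0.6, 15.9]
grip_width: 0.0419
```

The height stopped at TCP z 0.0649 while the force rises, so it is on the stop (expected 0.065). I'll relieve the side force a little, add a small margin, and look.

```bash
python3 -m pendant '[[0.3,[0,-0.8,0.5],[0,0,0]],[0.3,[0,-0.8,0.5],[0,0,0]],[0.3,[0,-0.8,0.5],[0,0,0]]]'
python3 - <<'E'
from h import *
s=monitor.sense(); p=camera_params('wrist'); im=capture('wrist'); cv2.imwrite('pics/w12.png',im[:,:,::-1]);np.save('w12.npy',[p,s],allow_pickle=True)
sd=capture('side'); cv2.imwrite('pics/s12.png',cv2.resize(sd[215:325,205:325,::-1],None,fx=5,fy=5,interpolation=cv2.INTER_CUBIC))
print(s['time'],s['ee_pos'],s['grip_width'],s['contact_force'],s['ft_torque'],np.arctan2(s['tcp_rot'][1][0],s['tcp_rot'][0][0]))
E
```

```text
time: 16.48
ee_pos: [0.588, 0.1372, 0.0648]
tcp_rot: [[-0.144, 0.99, 0.003], [0.99, 0.144, 0.0], [-0.0, 0.003, -1.0]]
contact_force: [-5.2, 0.0, 16.4]
grip_width: 0.0418
16.475 [0.58799166 0.13719289 0.06478534] 0.041752346817228614 [-5.21609150e+00  9.40519351e-03  1.63628596e+01] [-0.20549051  1.10072474  0.00995194] 1.7150490777889078
```

View pics/w12.png

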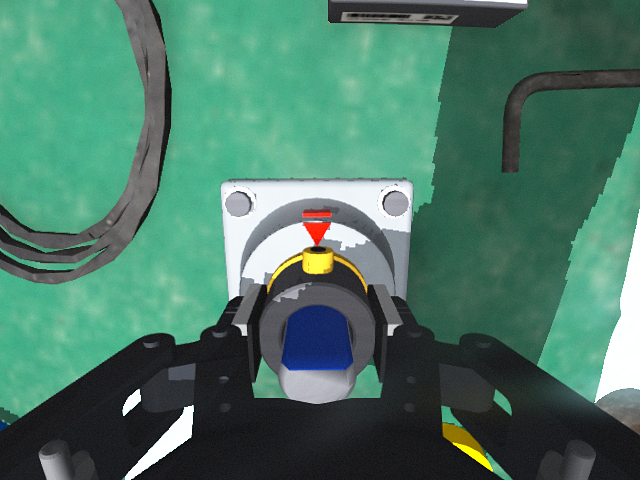

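View pics/s12.png

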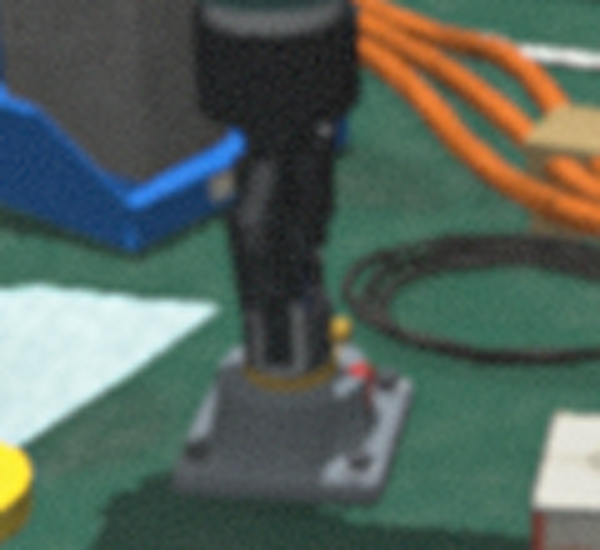

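The pointer (317,230), screw (318,260) and upright blue flat (318,340) are in one line, and the collar sits on the washer just as it was gripped. I'll hold still briefly to check it stays, then hand in.

```bash
python3 -m pendant '[[0.3,[0,0,0.3],[0,0,0]],[0.3,[0,0,0.3],[0,0,0]],[0.3,[0,0,0.3],[0,0,0]],[0.3,[0,0,0.3],[0,0,0]]]' && python3 - <<'E'
from bench import job_done,monitor
print(job_done()); s=monitor.sense(); print(s['time'],s['ee_pos'],s['contact_force'],s['grip_width'])
E
```

```text
time: 17.08
ee_pos: [0.588, 0.1372, 0.0648]
tcp_rot: [[-0.144, 0.99, 0.003], [0.99, 0.144, 0.0], [-0.0, 0.003, -1.0]]
contact_force: [-5.4, -0.6, 17.8]
grip_width: 0.0417
the job is handed in; nothing more can be done
None
the job is handed in; nothing more can be done
```

The job is done and handed in at about 17 s, with the smallest collar held pressed down on the stop. The screw and the flat both face the red pointer.

- **Shaft:** I gripped it with one finger on the blue flat, turned it about 1.25 rad to the pointer, then let go. A picture after release put the flat and the block within about 0.005 rad of each other.
- **Collar:** I gripped it across the screw axis and lined it up over the shaft in the wrist camera. It went down over the shaft with no contact force.
- **Stop:** At the end the tool height stayed at 0.0648 m while the push rose to about 18 N, against the 11 N needed. That height matches the collar's underside at 50 mm, which is the stop.
- **Last picture:** Pointer, screw and flat are in one line, and the collar has not slipped in the grip.
- **What disagreed:** Position readings varied by 1–2 mm. One hover move ended about 2 mm off, which I corrected before lowering. A side force of about 5 N remains between the collar and the shaft.

I did not go near the hex key, spanner or grease pot.

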